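Slide a cracked tile into the mending press

TASK

Load the cracked hexagonal tile into the mending press: push it with the fingertips flat along the press board, under the low steel bridge, until its far edge rests squarely against the stop bar and the crack lies under the bridge. Then push the flat tongue of the cam lock across behind the tile, as far as it turns, so the tile cannot creep back. Do not lift or tip the tile, and leave everything else where it lies.

Things in the scene. Friction and masses are not known exactly. Their poses are not given: they have to be found in the camera images.
- press: mending press, fixed to the shelf: a flat board 275 x 250 x 15 mm with a low bridge, a stop bar and a cam lock. Origin: underside of the board, straight below the place where the tile's centre belongs. +x is the direction in which the tile slides in, z up; the board reaches from x = -190 to +85 mm and y = -125 to +125 mm
- press_bridge (a point): middle of the underside of the low bridge, axes as the press: a steel bar 40 mm wide (along press x), 8 mm thick and 172 mm long across the board, 18 mm above the board, centred on x = 0. It stands on a foot at each side; clear width between the feet 128 mm (y = -64 to +64 mm). Two thumbscrews on top reach 26 mm above this point
- press_stop (a point): middle of the stop bar's near face, at x = +50 mm of the press, at the height of the board's top; the bar is 150 mm long along press y, 16 mm wide and 12 mm high
- press_home (a point): the point on top of the board (15 mm above the shelf) where the centre of the tile's underside belongs; axes as the press
- tile: cracked terracotta tile, a regular hexagon 100 mm across flats (side 57.7, corner to corner 115.5 mm), 14 mm thick, about 240 g, flat on the board on the near side of the bridge, up to 0.25 rad off square. Origin: centre of its underside. x: square to two opposite flats, that at x = -50 mm facing away from the bridge; y: along the dark crack, which runs corner to corner across the top
- tongue (a joint): turn of the cam lock's tongue about its upright pivot, rad. 0: it points to press -x, beside the tile's path; negative: farther outwards; it grows clockwise seen from above, the tip going to press +y, then +x, up to its end at 1.571: there it lies across behind the tile, 2 mm clear of one that is home. Light friction (about 1.2 N at the tab); it stays where it is left
- tongue_pivot (a point): the cam lock's axis on top of the board, at x = -60, y = -78 mm of the press; axes as the press. The tongue is a flat steel strip 16 mm wide and 4 mm thick, its underside 3 mm above the board, reaching 64 mm from the axis; the brass hub has a radius of 11 mm and stands to 13 mm above the board
- tongue_tab (a point): middle of the upturned thumb tab near the tongue's tip: a steel plate 26 mm long (along the tongue), 3 mm thick, from 3 to 27 mm above the board, 50 mm from the axis, bent up from the trailing edge (6.5 mm off the tongue's middle line). Own axes: +x along the tongue to the axis, +y the way the tab moves as the tongue closes, z up
- bone_folder: bone folder, a flat ivory-coloured blade 146 x 20 x 4 mm lying on the board to the left of the tile's path; origin: middle of its underside, x along it. Bystander
- weight: brass weight, 32 mm across, 44 mm high with a small knob, standing on the far right corner of the board behind the bridge's foot; origin: centre of its underside. Bystander
- spare_tile: sound hexagonal terracotta tile of the same size without a crack, lying on the shelf beside the press; origin: centre of its underside. Bystander
- bowl: grey stoneware mixing bowl, 164 mm across and 75 mm high; origin: centre of its underside. Bystander
- scoop: blue enamel scoop lying on the shelf, 68 mm across, 210 mm long; origin: on the shelf below the back of its barrel, x towards its mouth. Bystander
- jar: amber glass jar with a steel lid, 60 mm across and 75 mm high; origin: centre of its underside. Bystander
- spatula: small spatula lying on the shelf, 200 mm long; origin under it, x along it. Bystander
There are look-alikes about, which are no part of the job. What is shaped like the tile but blue or green is not meant.

How it is judged:
By the outcome, as a careful person would: the job done as asked, in the order asked, and still so for the second after the job is handed in, with the robot touching nothing.
It also fails if it takes over 59 s, if anything falls off the work surface, if the arm or the gripper's body presses on something with over 40 N, if the wrist force passes 120 N, or if a joint passes its speed limit or range.

ROBOT

A 6-joint arm with a two-finger parallel gripper is mounted at the origin on the work surface. World frame = base frame: x ahead of the robot, y to its left, z up, the work surface at z = 0. Lengths are in m, angles in rad, forces in N, time in s.
With the tool pointing down it reaches from about 0.375 to 0.925 m from the base axis. Payload 5.7 kg.
Tool frame: the origin (TCP) lies at the very end of the fingers, on their centre line; the grasp point (between the pads) lies 19 mm behind it; y points along the fingers, x is the direction in which the jaws open and shut, and the axes are right-handed (so a half turn about y gives the same grasp; the last joint's range is limited). The gripper opens to 85 mm and grips with 20 to 120 N. Pads are 22 mm wide; open, the fingers measure 114 mm over their backs; the gripper's body (76 mm by 85 mm) begins 54 mm behind the grasp point. The pads swing forward as they close: fully open they stand 13 mm farther back than shut.
Start: joints at [-1.432, 0.359, 1.51, -0, 1.272, -0.115], TCP at [0.151, -0.581, 0.231] pointing down, gripper open.
Joint ranges: [-2.97, 2.97], [-1.01, 2.36], [0.21, 2.38], [-0.96, 4.11], [0.2, 2.71], [-2.98, 2.98]. Speed limits (rad/s): [2.39, 2.39, 3.14, 3.14, 3.14, 3.14].

INTERFACE

Orientations are given as [roll, pitch, yaw] about the fixed x, y, z axes, in that order (R = Rz(yaw) Ry(pitch) Rx(roll)).
In Python, from cell import readout, grab_frame, ctrl gives the robot as it stands.
- The arm moves only by the tool play_rows, never from a script. Its argument "deltas" is a list of rows, each an object with "angular": the turn, a rotation vector about the tool's x, y, z in rad, a list of three; "offset": the shift along the tool's x, y, z in mm, a list of three; "gripper": the finger opening in mm, from 0 to 85.4. In form: [{"angular": [rx, ry, rz], "offset": [x, y, z], "gripper": gripper}, ...]. A call has 1 to 5 rows; each row shifts and turns the commanded pose from where the row before left it, along the tool's axes as they then stand; what a row does not reach is not made up. A row lasts 1/8 s, in which the tool goes at most 62.5 mm and 10.7 degrees, less where a joint would pass 70% of its speed; a pose out of reach is approached as far as the arm can. A call is refused whole if a number of a shift passes 62.5 or a number of a turn 0.188, either way. A call with a gripper value outside its range is refused whole. The fingers move at their own pace and stop on an object; "force" is the grip in N (left out, the last holds). Time passes only in rows, so rows that do not move let the fingers close. It gives the time, the measured TCP pose, the force and the opening at its end, in the units of the state.
- readout.read_state(): the state, without advancing time (a new reading comes with each control period).
- grab_frame(name): name is "side" or "top" or "wrist"; returns a dict with "frame" (480x640x3 uint8, blue, green, red), "fx", "fy", "cx", "cy" (pixels), "xyz" and "rotation" of the camera in the world. Camera axes: x right, y down, z forward; pixel columns grow to the right and rows downward; lengths in m; the calibration is good to about 2 mm. The wrist camera is an equidistant fisheye: a pixel r from the principal point sees the ray r / f radians off the axis. A picture is of the moment at which its call begins. There is no depth.
- ctrl.hand_in(): hands the job in, once; it reports no verdict.
The state is a dict: "time": time; "joint_pos": joint angles; "joint_vel": joint speeds; "joint_efforts": joint torques, N m; "ee_pos": TCP position; "tool_rot": TCP orientation; "contact_force": force on the tool from outside, world axes, zero at the start; "wrist_torque": the same for the moment, N m; "gripper_width": finger opening in m.
Only numpy, scipy, OpenCV 4.12 (cv2) and the standard library are available. Lean on these libraries where they do the work, as an engineer would, in place of code of your own. Each camera call takes 0.05 s, during which the arm holds its last target. There are 200 camera calls.

## Working session

There is one attempt and no reset: what is moved stays moved. The work goes in short steps, Python scripts to look and compute and a tool call to move; the robot and the scene stay as the last step left them, time stands still between calls to the robot, and variables do not carry over. Pictures are saved under pics/ and viewed, about 8 in all and at most 12, crops included, and the job is handed in when it is done.

Besides the shell and the picture viewer there is one more tool, called after ">>>" as a command line: name --argument value ..., lists and objects as JSON in quotes. play_rows: Moves the arm, as the interface text tells. Its arguments: {"type":"object","properties":{"deltas":{"type":"array","items":{"type":"object","properties":{"angular":{"type":"array","items":{"type":"number"}},"offset":{"type":"array","items":{"type":"number"}},"gripper":{"type":"number"}}}},"force":{"type":"number"}},"required":["deltas"]}

```bash
ls; mkdir -p pics; python3 - <<'E'
from cell import readout, grab_frame
import cv2
s=readout.read_state(); print({k:s[k] for k in('time','ee_pos','tool_rot','gripper_width')})
for n in('top','side'):
    f=grab_frame(n); cv2.imwrite(f'pics/{n}0.png',f['frame']); print(n,f['fx'],f['fy'],f['cx'],f['cy'],f['xyz'],f['rotation'])
E
```

```text
pics
{'time': 0.0, 'ee_pos': array([ 0.1505792 , -0.58009656,  0.23046326]), 'tool_rot': array([-1.57054077,  0.00183046, -1.31700232]), 'gripper_width': 0.08524286475235433}
top 612.5719509542444 612.5719509542444 318.7428216476395 243.42684487426072 [ 0.2884347  -0.00691807  1.64091493] [-2.99701373 -0.00402269 -1.55673502]
side 544.7614075573455 544.7614075573455 307.8755273086909 238.86236497091022 [0.4830902  1.1324858  0.87701362] [-2.19130165  0.0090265  -3.091621  ]
```

View pics/top0.png

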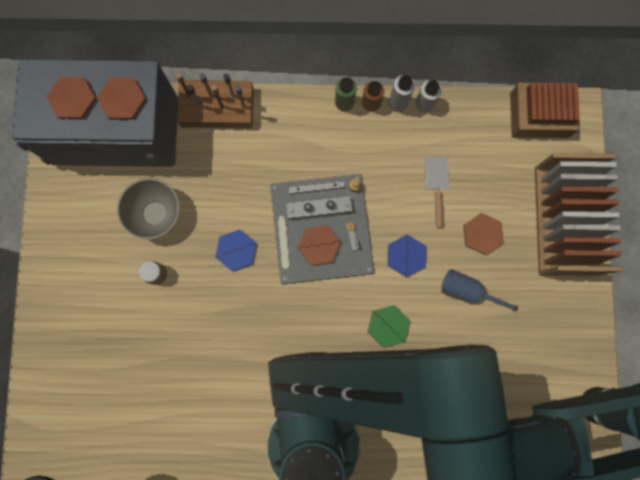

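View pics/side0.png

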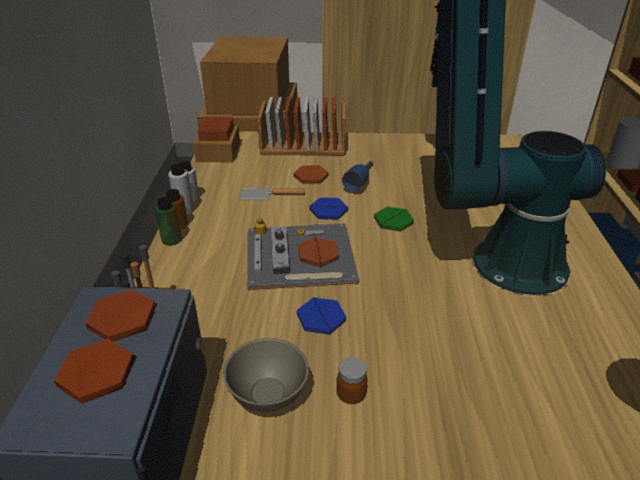

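Top: the press is centred at about (322,230), with the tile at (320,245), the tongue at (352,237), the bone folder at (283,242) and the weight at (354,184). I'll crop both views closer.

```bash
python3 - <<'E'
import cv2
t=cv2.imread('pics/top0.png')[165:295,260:390]; s=cv2.imread('pics/side0.png')[210:295,237:367]
cv2.imwrite('pics/c1.png',cv2.resize(t,None,fx=4.6,fy=4.6,interpolation=cv2.INTER_CUBIC))
cv2.imwrite('pics/c2.png',cv2.resize(s,None,fx=6,fy=6,interpolation=cv2.INTER_CUBIC))
E
```

```text
(no output)
```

View pics/c1.png

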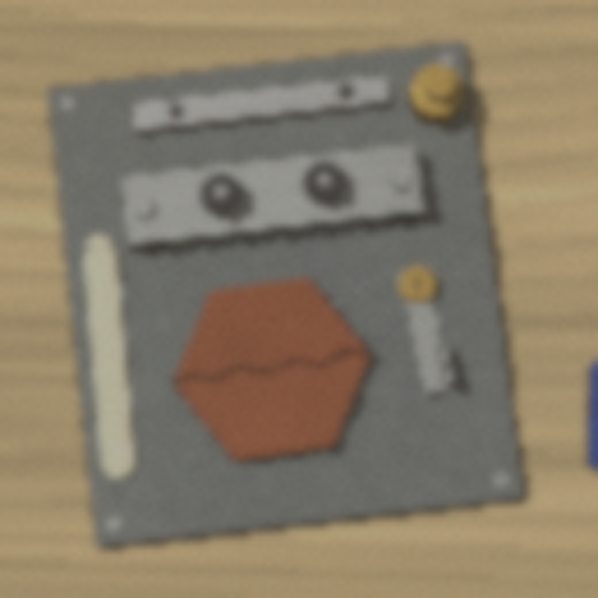

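View pics/c2.png

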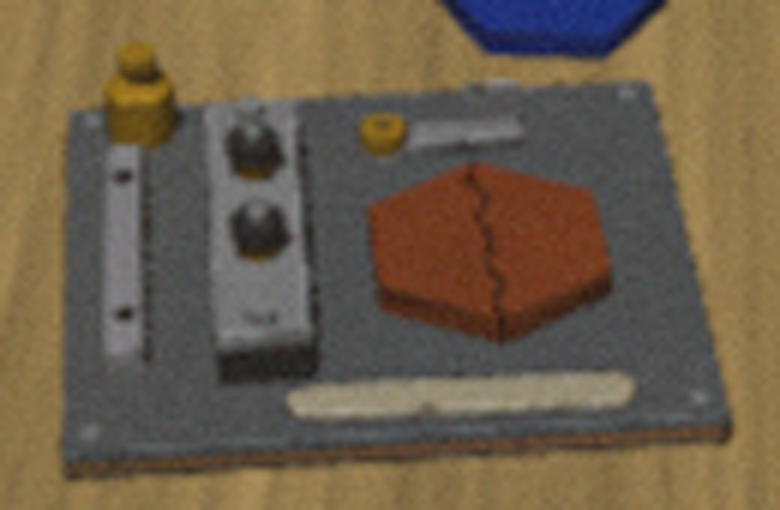

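Crop readings. Board corners: top (50,90), (467,44), (525,495), (100,545); side (65,462), (70,115), (655,88), (730,425). The tile's six top corners are also clear in both crops. The tongue points to press -x, just slightly outwards. Next I fit the poses jointly from both views.

```bash
cat > h.py <<'E'
import numpy as np
from scipy.spatial.transform import Rotation as R
from scipy.optimize import least_squares
C={'top':(612.572,318.743,243.427,[0.2884347,-0.00691807,1.64091493],[-2.99701373,-0.00402269,-1.55673502]),
'side':(544.761,307.876,238.862,[0.4830902,1.1324858,0.87701362],[-2.19130165,0.0090265,-3.091621])}
def proj(n,P):
    f,cx,cy,t,r=C[n]; p=(np.atleast_2d(P)-t)@R.from_euler('xyz',r).as_matrix()
    return np.c_[cx+f*p[:,0]/p[:,2],cy+f*p[:,1]/p[:,2]]
def T(q,pts):  # q=x,y,z,yaw
    return np.array(pts)@R.from_euler('z',q[3]).as_matrix().T+q[:3]
top=lambda u:(np.array(u)+.5)/4.6-.5+[260,165]
side=lambda u:(np.array(u)+.5)/6-.5+[237,210]
def fit(m,ut,us,q0=(.6,0,.02,0.1)):
    r=least_squares(lambda q:np.r_[(proj('top',T(q,m))-ut).ravel(),(proj('side',T(q,m))-us).ravel()],q0)
    return r.x,np.sqrt(np.mean(r.fun**2)),r.fun
E
python3 - <<'E'
from h import *
np.set_printoptions(precision=4,suppress=True)
b=np.array([[85,125,15],[85,-125,15],[-190,-125,15],[-190,125,15]])/1e3
q,e,_=fit(b,top([(50,90),(467,44),(525,495),(100,545)]),side([(65,462),(70,115),(655,88),(730,425)])); print('press',q,e)
s=57.735;m=np.array([[50,s/2,0],[50,-s/2,0],[0,-s,0],[-50,-s/2,0],[-50,s/2,0],[0,s,0]])/1e3
t,e,_=fit(m,top([(210,293),(312,279),(373,357),(337,446),(237,460),(176,380)]),side([(380,292),(370,212),(475,165),(597,193),(610,275),(502,318)])); print('tile top',t,e)
print('tile in press mm', (R.from_euler('z',-q[3]).apply(t[:3]-q[:3]))*1e3, t[3]-q[3])
for n,p in dict(pivot=(-60,-78,28),home=(0,0,15),bridge=(0,0,33),tab0=(-110,-84.5,42)).items():
    w=T(q,[np.array(p)/1e3]); print(n,w,(proj('top',w)-[260,165])*4.6,(proj('side',w)-[237,210])*6)
E
```

```text
press [ 0.6214 -0.0109 -0.008   0.1275] 0.36215676127074287
tile top [ 0.5208 -0.0115  0.0237  0.1483] 0.3866752649479758
tile in press mm [-99.8795  12.2542  31.6591] 0.020785873448702474
pivot [[ 0.5718 -0.0959  0.02  ]] [[418.299  282.6965]] [[382.7217 132.8601]]
home [[ 0.6214 -0.0109  0.007 ]] [[273.7829 201.654 ]] [[259.258  264.7812]]
bridge [[ 0.6214 -0.0109  0.025 ]] [[273.9454 195.4965]] [[257.6723 231.9919]]
tab0 [[ 0.5231 -0.1087  0.034 ]] [[441.3214 362.2346]] [[489.955   94.1415]]
```

Both fits give a low z of about -8 mm, which is calibration bias. The tile sits at press (-100,+12) and is nearly square. I'll move behind it with the wrist camera and refine there.

>>> play_rows --deltas '[{"angular": [0, 0.126, 0], "offset": [0, 0, 0], "gripper": 25}, {"angular": [0, 0, 0], "offset": [-47, 0, 33], "gripper": 25}, {"angular": [0, 0, 0], "offset": [-47, 0, 33], "gripper": 25}, {"angular": [0, 0, 0], "offset": [-47, 0, 33], "gripper": 25}, {"angular": [0, 0, 0], "offset": [-47, 0, 33], "gripper": 25}]'

```text
time: 0.72
ee_pos: [0.2581, -0.3756, 0.231]
tool_rot: [-1.571, 0.001, -1.444]
contact_force: [0.5, -0.1, 0.2]
gripper_width: 0.0252
```

>>> play_rows --deltas '[{"angular": [0, 0, 0], "offset": [-47, 0, 33], "gripper": 25}, {"angular": [0, 0, 0], "offset": [-47, 0, 33], "gripper": 25}, {"angular": [0, 0, 0], "offset": [-47, 0, 33], "gripper": 25}, {"angular": [0, 0, 0], "offset": [-47, 0, 33], "gripper": 25}, {"angular": [0, 0, 0], "offset": [-47, 0, 33], "gripper": 25}]'

```text
time: 1.35
ee_pos: [0.3918, -0.1216, 0.2313]
tool_rot: [-1.571, -0.0, -1.443]
contact_force: [0.6, 0.6, 0.0]
gripper_width: 0.0251
```

>>> play_rows --deltas '[{"angular": [0, 0, 0], "offset": [-47, 0, 33], "gripper": 25}, {"angular": [0, 0, 0], "offset": [0, 0, 0], "gripper": 25}]'

```text
time: 1.6
ee_pos: [0.419, -0.0691, 0.2312]
tool_rot: [-1.57, 0.001, -1.437]
contact_force: [-1.2, -0.4, -0.3]
gripper_width: 0.0248
```

```bash
python3 - <<'E'
from cell import readout, grab_frame
import cv2
s=readout.read_state(); print({k:s[k] for k in('time','ee_pos','tool_rot','gripper_width')})
f=grab_frame('wrist'); cv2.imwrite('pics/w0.png',f['frame']); print(f['fx'],f['cx'],f['cy'],list(f['xyz']),list(f['rotation']))
E
```

```text
{'time': 1.6, 'ee_pos': array([ 0.41903633, -0.06908462,  0.23116348]), 'tool_rot': array([-1.57048931e+00,  1.12613786e-03, -1.43660742e+00]), 'gripper_width': 0.02477927181687471}
371.64829954431775 319.79066881303686 238.7648064630978 [np.float64(0.5016247712210533), np.float64(-0.05729483576984866), np.float64(0.37367375900489375)] [np.float64(2.811067247878909), np.float64(0.0014681511621645882), np.float64(-1.4358289733246743)]
```

View pics/w0.png

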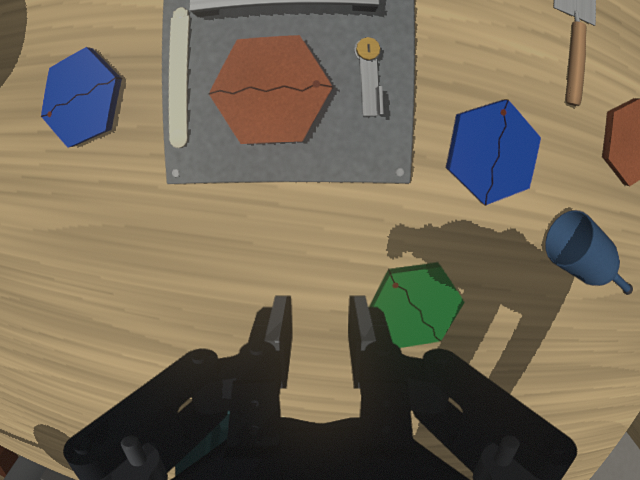

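Wrist picture: near board corners at (167,184) and (412,183), hub at (369,47), tab about (383,101). The tile's corners are at (240,38), (300,35), (336,90), (305,141), (243,145) and (208,93). The green and blue tiles are the look-alikes.

```bash
cat >> h.py <<'E'
def wproj(xyz,rot,P):
    p=(np.atleast_2d(P)-xyz)@R.from_euler('xyz',rot).as_matrix()
    r=np.hypot(p[:,0],p[:,1]); th=np.arctan2(r,p[:,2])
    return np.c_[319.791+371.648*th*p[:,0]/r,238.765+371.648*th*p[:,1]/r]
s=57.735;TILE=np.array([[50,s/2,0],[50,-s/2,0],[0,-s,0],[-50,-s/2,0],[-50,s/2,0],[0,s,0]])/1e3
def wfit(xyz,rot,m,u,z=None,q0=(.55,0,.02,.13)):
    f=(lambda q:(wproj(xyz,rot,T(q,m))-u).ravel()) if z is None else (lambda q:(wproj(xyz,rot,T((q[0],q[1],z,q[3]),m))-u).ravel())
    r=least_squares(f,q0); q=r.x.copy()
    if z is not None:q[2]=z
    return q,np.sqrt(np.mean(r.fun**2))
def inpress(p,t): return np.r_[R.from_euler('z',-p[3]).apply(np.array(t[:3])-p[:3])*1e3,t[3]-p[3]]
E
python3 - <<'E'
from h import *
np.set_printoptions(precision=4,suppress=True)
X=[0.50162,-0.057295,0.373674];A=[2.811067,0.001468,-1.435829]
# near corners, hub top, folder side skip
b=np.array([[-190,-125,15],[-190,125,15],[-60,-78,28]])/1e3; ub=[(412,183),(167,184),(369,47)]
tl=[(240,38),(300,35),(336,90),(305,141),(243,145),(208,93)]
for z in(None,0.): p,e=wfit(X,A,b,ub,z); print('press',p,e)
for z in(None,.029):
    t,e=wfit(X,A,TILE,tl,z); print('tile',t,e,inpress(p,t))
E
```

```text
press [ 0.6222 -0.0073 -0.0002  0.132 ] 0.17953419830910836
press [ 0.6222 -0.0073  0.      0.132 ] 0.1858576331211617
tile [ 0.5207 -0.01    0.0326  0.15  ] 1.297963477945929 [-100.9964   10.7355   32.6389    0.018 ]
tile [ 0.5209 -0.0095  0.029   0.15  ] 1.3758202282062013 [-100.7533   11.1758   29.        0.018 ]
```

The wrist fit agrees with z=0: press at (0.6222, -0.0073), yaw 0.132, and the tile at (-100.8, +11.2), yaw +0.018. I'll go down behind the tile's rear flat.

>>> play_rows --deltas '[{"angular": [0, 0.002, 0], "offset": [-45.5, 0, 31.5], "gripper": 25}, {"angular": [0, 0, 0], "offset": [0, 60, 0], "gripper": 25}, {"angular": [0, 0, 0], "offset": [0, 60, 0], "gripper": 25}, {"angular": [0, 0, 0], "offset": [0, 60, 0], "gripper": 25}, {"angular": [0, 0, 0], "offset": [0, 15, 0], "gripper": 25}]'

```text
time: 2.28
ee_pos: [0.44, -0.0244, 0.033]
tool_rot: [-1.578, 0.002, -1.447]
contact_force: [-0.5, -0.8, 0.9]
gripper_width: 0.0248
```

>>> play_rows --deltas '[{"angular": [0, 0, 0], "offset": [0, 15, 0], "gripper": 25}, {"angular": [0, 0, 0], "offset": [0, 0, 0], "gripper": 25}, {"angular": [0, 0, 0], "offset": [0, 0, 0], "gripper": 25}]'

```text
time: 2.65
ee_pos: [0.4436, -0.0243, 0.0217]
tool_rot: [-1.571, -0.0, -1.446]
contact_force: [-0.2, -0.2, 0.3]
gripper_width: 0.025
```

```bash
python3 - <<'E'
from cell import readout, grab_frame
from h import *
import cv2
np.set_printoptions(precision=4,suppress=True)
s=readout.read_state(); print({k:s[k] for k in('time','ee_pos','tool_rot','contact_force')}); print(inpress([.6222,-.0073,0,.132],[*s['ee_pos'],0]))
f=grab_frame('wrist'); cv2.imwrite('pics/w1.png',f['frame']); print(list(f['xyz']),list(f['rotation']))
E
```

```text
{'time': 2.65, 'ee_pos': array([ 0.4436, -0.0243,  0.0217]), 'tool_rot': array([-1.5705, -0.0001, -1.4463]), 'contact_force': array([-0.1994, -0.2128,  0.3306])}
[-179.2992    6.6477   21.73     -0.132 ]
[np.float64(0.526257878626672), np.float64(-0.013153912912180599), np.float64(0.1642303289717358)] [np.float64(2.811002716540107), np.float64(0.00019899336768380849), np.float64(-1.4455078978209532)]
```

View pics/w1.png

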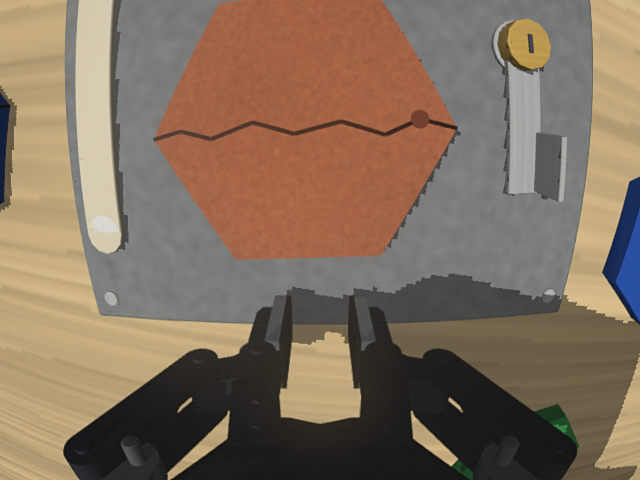

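The fingers are behind the rear flat. In pixels: rear corners (237,259) and (383,254), crack ends (154,139) and (457,128), board corners (100,314) and (560,311), hub top (525,44). One refinement from this closer view.

```bash
python3 - <<'E'
from h import *
np.set_printoptions(precision=4,suppress=True)
X=[0.526258,-0.013154,0.16423];A=[2.811003,0.0002,-1.445508]
b=np.array([[-190,-125,15],[-190,125,15],[-60,-78,28]])/1e3
p,e=wfit(X,A,b,[(560,311),(100,314),(525,44)],0.); print('press',p,e)
t,e=wfit(X,A,TILE[[2,3,4,5]],[(457,128),(383,254),(237,259),(154,139)],.029); print('tile',t,e,inpress(p,t))
print(inpress(p,[.4436,-.0243,.0217,-1.4463+np.pi/2]))
E
```

```text
press [ 0.6215 -0.0053  0.      0.1334] 2.218262954430872
tile [ 0.5215 -0.0077  0.029   0.1584] 0.6252800256679225 [-99.3977  10.8706  29.       0.025 ]
[-178.8158    4.8294   21.7      -0.0089]
```

>>> play_rows --deltas '[{"angular": [0, -0.009, 0], "offset": [-5, 3.5, 0], "gripper": 25}, {"angular": [0, 0, 0], "offset": [0, 0, 6], "gripper": 25}, {"angular": [0, 0, 0], "offset": [0, 0, 5], "gripper": 25}, {"angular": [0, 0, 0], "offset": [0, 0, 5], "gripper": 25}, {"angular": [0, 0, 0], "offset": [0, 0, 5], "gripper": 25}]'

```text
time: 3.32
ee_pos: [0.4636, -0.0154, 0.0178]
tool_rot: [-1.572, 0.0, -1.436]
contact_force: [-2.4, 1.0, 0.9]
gripper_width: 0.0248
```

>>> play_rows --deltas '[{"angular": [0, 0, 0], "offset": [1, 0, 8], "gripper": 25}, {"angular": [0, 0, 0], "offset": [1, 0, 8], "gripper": 25}, {"angular": [0, 0, 0], "offset": [1, 0, 8], "gripper": 25}, {"angular": [0, 0, 0], "offset": [1, 0, 8], "gripper": 25}, {"angular": [0, 0, 0], "offset": [1, 0, 8], "gripper": 25}]'

```text
time: 3.95
ee_pos: [0.5046, -0.0152, 0.0178]
tool_rot: [-1.571, 0.0, -1.436]
contact_force: [0.3, 0.6, -0.4]
gripper_width: 0.0253
```

```bash
python3 - <<'E'
from cell import readout, grab_frame
from h import *
import cv2
np.set_printoptions(precision=4,suppress=True)
s=readout.read_state(); print({k:s[k] for k in('time','ee_pos','tool_rot','contact_force')}); print(inpress([.6219,-.0065,0,.1327],[*s['ee_pos'],0]))
f=grab_frame('wrist'); cv2.imwrite('pics/w2.png',f['frame']); print(list(f['xyz']),list(f['rotation']))
E
```

```text
{'time': 3.95, 'ee_pos': array([ 0.5046, -0.0152,  0.0178]), 'tool_rot': array([-1.5708,  0.0001, -1.436 ]), 'contact_force': array([ 0.2724,  0.6029, -0.4313])}
[-117.4619    6.9295   17.7853   -0.1327]
[np.float64(0.5871617054839096), np.float64(-0.0031893878614073093), np.float64(0.16026392826064864)] [np.float64(2.8107264492135577), np.float64(0.0004461416365399984), np.float64(-1.4352312718559244)]
```

View pics/w2.png

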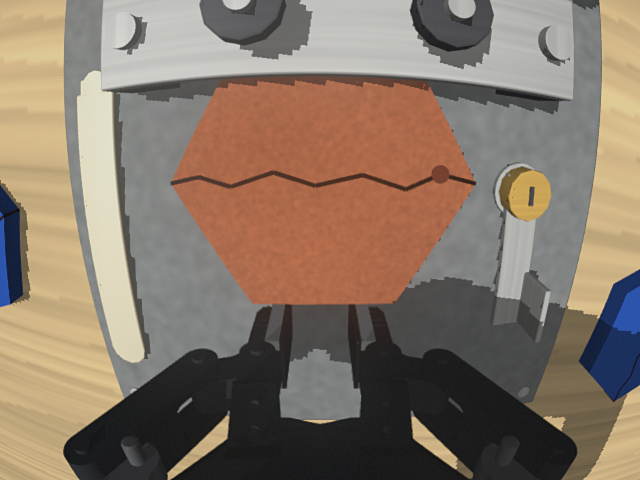

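The tile is square to the fingers: crack ends at (172,183) and (475,183), rear corners (253,303) and (397,303). The bridge's near top corners are at (102,89) and (574,98), hub at (529,195). It has followed the sideways motion, so I'll compute what lateral offset remains.

```bash
python3 - <<'E'
from h import *
np.set_printoptions(precision=4,suppress=True)
X=[0.587162,-0.003189,0.160264];A=[2.810726,0.000446,-1.435231]
b=np.array([[-20,-86,41],[-20,86,41],[-60,-78,28]])/1e3
p,e=wfit(X,A,b,[(574,98),(102,89),(529,195)],0.); print('press',p,e)
t,e=wfit(X,A,TILE[[2,3,4,5]],[(475,183),(397,303),(253,303),(172,183)],.029); print('tile',t,e,inpress(p,t))
print(inpress(p,[.5046,-.0152,.0178,-1.436+np.pi/2]))
E
```

```text
press [ 0.6223 -0.0068  0.      0.1273] 1.4815744782238232
tile [ 0.5649 -0.008   0.029   0.1387] 0.8630162997204995 [-57.1369   6.1222  29.       0.0114]
[-117.8185    6.599    17.8       0.0075]
```

>>> play_rows --deltas '[{"angular": [0, 0.005, 0], "offset": [1.5, 0, 8], "gripper": 25}, {"angular": [0, 0, 0], "offset": [1.5, 0, 8], "gripper": 25}, {"angular": [0, 0, 0], "offset": [1.5, 0, 8], "gripper": 25}, {"angular": [0, 0, 0], "offset": [1.5, 0, 8], "gripper": 25}, {"angular": [0, 0, 0], "offset": [0, 0, 0], "gripper": 25}]'

```text
time: 4.62
ee_pos: [0.5379, -0.0171, 0.018]
tool_rot: [-1.569, -0.0, -1.441]
contact_force: [0.1, 0.1, -0.4]
gripper_width: 0.0246
```

```bash
python3 - <<'E'
from cell import readout, grab_frame
from h import *
import cv2
np.set_printoptions(precision=4,suppress=True)
s=readout.read_state(); print({k:s[k] for k in('time','ee_pos','tool_rot','contact_force')}); print(inpress([.6221,-.0066,0,.131],[*s['ee_pos'],0]))
f=grab_frame('wrist'); cv2.imwrite('pics/w3.png',f['frame']); print(list(f['xyz']),list(f['rotation']))
E
```

```text
{'time': 4.625, 'ee_pos': array([ 0.5379, -0.0171,  0.018 ]), 'tool_rot': array([-1.5691, -0.0004, -1.441 ]), 'contact_force': array([ 0.0613,  0.0825, -0.3551])}
[-84.8327   0.5724  17.9708  -0.131 ]
[np.float64(0.6203310488123064), np.float64(-0.005515080088545035), np.float64(0.16058848724706667)] [np.float64(2.8124224794555532), np.float64(-2.8437467923358994e-05), np.float64(-1.4402152389164904)]
```

View pics/w3.png

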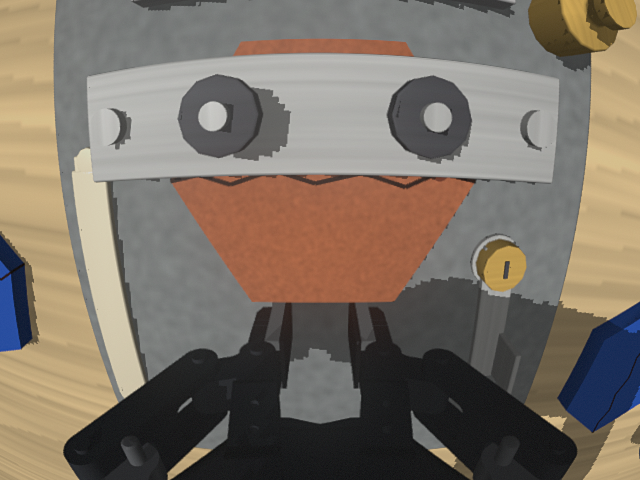

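The tile (rear corners (252,302) and (396,302), centre 324) is centred under the bridge (94 to 552, centre 323). I'll push straight for the last 24 mm or so.

>>> play_rows --deltas '[{"angular": [0, 0, 0], "offset": [0, 0, 7], "gripper": 25}, {"angular": [0, 0, 0], "offset": [0, 0, 6], "gripper": 25}, {"angular": [0, 0, 0], "offset": [0, 0, 5], "gripper": 25}, {"angular": [0, 0, 0], "offset": [0, 0, 3], "gripper": 25}, {"angular": [0, 0, 0], "offset": [0, 0, 0], "gripper": 25}]'

```text
time: 5.3
ee_pos: [0.5579, -0.0142, 0.0179]
tool_rot: [-1.57, -0.0, -1.441]
contact_force: [-0.2, -0.2, -0.7]
gripper_width: 0.0247
```

>>> play_rows --deltas '[{"angular": [0, 0, 0], "offset": [0, 0, 1], "gripper": 25}, {"angular": [0, 0, 0], "offset": [0, 0, 1], "gripper": 25}]'

```text
time: 5.55
ee_pos: [0.5587, -0.0139, 0.0178]
tool_rot: [-1.572, 0.0, -1.441]
contact_force: [-2.2, 0.0, 1.3]
gripper_width: 0.0246
```

>>> play_rows --deltas '[{"angular": [0, 0, 0], "offset": [0, 0, 1], "gripper": 25}, {"angular": [0, 0, 0], "offset": [0, 0, 1], "gripper": 25}]'

```text
time: 5.8
ee_pos: [0.5612, -0.0136, 0.0178]
tool_rot: [-1.571, 0.0, -1.441]
contact_force: [-1.8, 0.0, 1.4]
gripper_width: 0.025
```

>>> play_rows --deltas '[{"angular": [0, 0, 0], "offset": [0, 0, 1], "gripper": 25}, {"angular": [0, 0, 0], "offset": [0, 0, 1], "gripper": 25}]'

```text
time: 6.05
ee_pos: [0.5613, -0.0135, 0.0176]
tool_rot: [-1.574, 0.0, -1.441]
contact_force: [-6.6, -1.5, 4.7]
gripper_width: 0.0251
```

>>> play_rows --deltas '[{"angular": [0, 0, 0], "offset": [0, 0, 0], "gripper": 25}, {"angular": [0, 0, 0], "offset": [0, 0, 0], "gripper": 25}]'

```text
time: 6.3
ee_pos: [0.5613, -0.0135, 0.0176]
tool_rot: [-1.574, 0.0, -1.441]
contact_force: [-5.4, -1.6, 4.0]
gripper_width: 0.0251
```

>>> play_rows --deltas '[{"angular": [0, 0, 0], "offset": [0, 0, 1], "gripper": 25}, {"angular": [0, 0, 0], "offset": [0, 0, 1], "gripper": 25}, {"angular": [0, 0, 0], "offset": [0, 0, 0], "gripper": 25}]'

```text
time: 6.68
ee_pos: [0.5613, -0.0133, 0.0173]
tool_rot: [-1.578, 0.001, -1.44]
contact_force: [-9.8, -3.8, 6.7]
gripper_width: 0.025
```

```bash
python3 - <<'E'
from cell import readout, grab_frame
from h import *
import cv2
np.set_printoptions(precision=4,suppress=True)
s=readout.read_state(); print({k:s[k] for k in('time','ee_pos','tool_rot','contact_force')}); print(inpress([.6221,-.0066,0,.131],[*s['ee_pos'],0]))
f=grab_frame('wrist'); cv2.imwrite('pics/w4.png',f['frame']); print(list(f['xyz']),list(f['rotation']))
E
```

```text
{'time': 6.675, 'ee_pos': array([ 0.5613, -0.0133,  0.0173]), 'tool_rot': array([-1.5779,  0.0009, -1.4405]), 'contact_force': array([-9.7741, -3.8493,  6.6972])}
[-61.168    1.2811  17.3307  -0.131 ]
[np.float64(0.6449952376317915), np.float64(-0.0017128447156373313), np.float64(0.15923092381327228)] [np.float64(2.8036647101982264), np.float64(0.0012457988295893063), np.float64(-1.4396950125370291)]
```

View pics/w4.png

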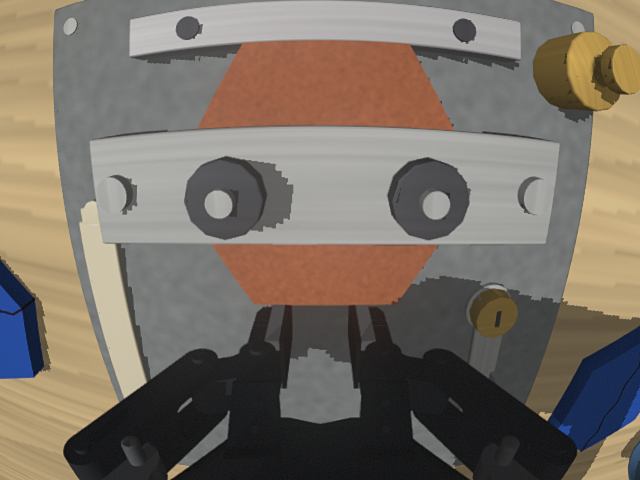

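The tile is home: its far edge lies squarely along the stop bar, it is centred between the feet, and the push stalled at x ≈ -61 with 10 N. Next I back off, rise, and go to the outside of the tab.

>>> play_rows --deltas '[{"angular": [0, 0, 0], "offset": [0, 0, -6], "gripper": 25}, {"angular": [0, 0, 0], "offset": [0, 0, -12], "gripper": 25}, {"angular": [0, 0, 0], "offset": [0, -50, 0], "gripper": 25}, {"angular": [0, 0, 0], "offset": [0, -50, 0], "gripper": 0}, {"angular": [0, 0, 0], "offset": [50, 0, -16], "gripper": 0}]'

```text
time: 7.35
ee_pos: [0.542, -0.0662, 0.122]
tool_rot: [-1.561, -0.003, -1.437]
contact_force: [-0.1, -1.0, 0.2]
gripper_width: -0.0001
```

>>> play_rows --deltas '[{"angular": [0, 0, 0], "offset": [55, 0, -16], "gripper": 0}, {"angular": [0, -0.185, 0], "offset": [0, 0, 0], "gripper": 0}, {"angular": [0, -0.185, 0], "offset": [0, 0, 0], "gripper": 0}, {"angular": [0, -0.185, 0], "offset": [0, 0, 0], "gripper": 0}, {"angular": [0, -0.185, 0], "offset": [0, 0, 0], "gripper": 0}]'

```text
time: 7.98
ee_pos: [0.5292, -0.1239, 0.1178]
tool_rot: [-1.57, -0.001, -0.695]
contact_force: [0.5, 0.4, -0.0]
gripper_width: -0.0003
```

>>> play_rows --deltas '[{"angular": [0, -0.185, 0], "offset": [0, 0, 0], "gripper": 0}, {"angular": [0, -0.185, 0], "offset": [0, 0, 0], "gripper": 0}, {"angular": [0, -0.185, 0], "offset": [0, 0, 0], "gripper": 0}, {"angular": [0, -0.185, 0], "offset": [0, 0, 0], "gripper": 0}, {"angular": [0, -0.09, 0], "offset": [0, 0, 0], "gripper": 0}]'

```text
time: 8.6
ee_pos: [0.5292, -0.1238, 0.1178]
tool_rot: [-1.571, -0.001, 0.133]
contact_force: [-0.1, 0.2, -0.0]
gripper_width: -0.0003
```

>>> play_rows --deltas '[{"angular": [0, 0, 0], "offset": [0, 0, 0], "gripper": 0}]'

```text
time: 8.72
ee_pos: [0.5292, -0.1237, 0.1179]
tool_rot: [-1.571, -0.001, 0.128]
contact_force: [-0.0, -0.6, 0.0]
gripper_width: 0.0003
```

```bash
python3 - <<'E'
from cell import readout, grab_frame
from h import *
import cv2
np.set_printoptions(precision=4,suppress=True)
s=readout.read_state(); print({k:s[k] for k in('time','ee_pos','tool_rot','contact_force','gripper_width')}); print(inpress([.6221,-.0066,0,.131],[*s['ee_pos'],s['tool_rot'][2]]))
f=grab_frame('wrist'); cv2.imwrite('pics/w5.png',f['frame']); print(list(f['xyz']),list(f['rotation']))
E
```

```text
{'time': 8.725, 'ee_pos': array([ 0.5292, -0.1237,  0.1179]), 'tool_rot': array([-1.5709, -0.0007,  0.1281]), 'contact_force': array([-0.043 , -0.613 ,  0.0264]), 'gripper_width': 0.0003329791845959537}
[-107.4118 -104.0048  117.8524   -0.0029]
[np.float64(0.5178874823887224), np.float64(-0.03984182977238556), np.float64(0.26030871143997525)] [np.float64(2.8106671944403754), np.float64(-0.000983039281067244), np.float64(0.128853122002347)]
```

View pics/w5.png

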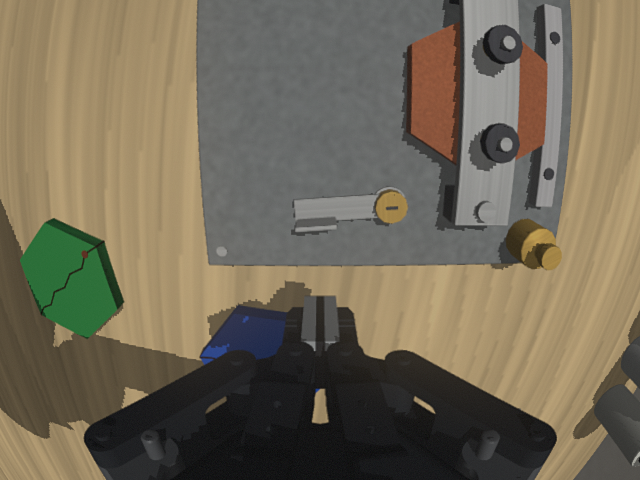

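The tile remains at the stop. The hub is at (392,207), the tongue tip at (294,210) and the tab's top edge runs from about (297,233) to (336,229).

```bash
cat >> h.py <<'E'
def back(xyz,rot,u,z):
    d=np.array(u)-[319.791,238.765]; r=np.hypot(*d); th=r/371.648
    v=R.from_euler('xyz',rot).as_matrix()@np.r_[d/r*np.sin(th),np.cos(th)]
    return np.array(xyz)+v*(z-xyz[2])/v[2]
E
python3 - <<'E'
from h import *
np.set_printoptions(precision=4,suppress=True)
X=[0.517887,-0.039842,0.260309];A=[2.810667,-0.000983,0.128853];p=[.6221,-.0066,0,.131]
for n,u,z in [('hub',(392,207),.028),('tip',(294,210),.022),('tabL',(297,233),.042),('tabR',(336,229),.042),('cornNR',(210,265),.015)]:
    w=back(X,A,u,z); print(n,w,inpress(p,[*w,0])[:3])
E
```

```text
hub [ 0.5722 -0.0912  0.028 ] [-60.4962 -77.383   28.    ]
tip [ 0.5091 -0.1032  0.022 ] [-124.653   -81.0185   22.    ]
tabL [ 0.5133 -0.1123  0.042 ] [-121.6991  -90.5409   42.    ]
tabR [ 0.5368 -0.1066  0.042 ] [-97.6087 -88.0101  42.    ]
cornNR [ 0.4512 -0.1541  0.015 ] [-188.7219 -123.9063   15.    ]
```

>>> play_rows --deltas '[{"angular": [0, 0, 0], "offset": [-3, 0, -5], "gripper": 0}, {"angular": [0, 0, 0], "offset": [0, 45, 0], "gripper": 0}, {"angular": [0, 0, 0], "offset": [0, 40, 0], "gripper": 0}, {"angular": [0, 0, 0], "offset": [0, 6, 0], "gripper": 0}, {"angular": [0, 0, 0], "offset": [0, 0, 4], "gripper": 0}]'

```text
time: 9.4
ee_pos: [0.5266, -0.1255, 0.0271]
tool_rot: [-1.571, -0.0, 0.128]
contact_force: [0.3, 0.4, 0.1]
gripper_width: -0.0001
```

>>> play_rows --deltas '[{"angular": [0, 0, 0], "offset": [0, 0, 4], "gripper": 0}, {"angular": [0, 0, 0], "offset": [0, 0, 4], "gripper": 0}, {"angular": [0, 0, 0], "offset": [0, 0, 0], "gripper": 0}]'

```text
time: 9.78
ee_pos: [0.526, -0.117, 0.0277]
tool_rot: [-1.571, -0.002, 0.129]
contact_force: [0.3, -0.1, -1.0]
gripper_width: -0.0001
```

```bash
cat > st.py <<'E'
from cell import readout
from h import *
np.set_printoptions(precision=3,suppress=True)
s=readout.read_state(); print(s['time'],s['contact_force'],inpress([.6221,-.0066,0,.131],[*s['ee_pos'],s['tool_rot'][2]]))
E
python3 st.py
```

```text
9.775 [ 0.255 -0.068 -0.981] [-109.736  -96.911   27.713   -0.002]
```

At the arc's starting pose. Now I sweep the tongue round the pivot.

>>> play_rows --deltas '[{"angular": [0, 0.15, 0], "offset": [-2.3, 0, 7.7], "gripper": 0}, {"angular": [0, 0.15, 0], "offset": [-2.3, 0, 7.7], "gripper": 0}, {"angular": [0, 0.15, 0], "offset": [-2.3, 0, 7.7], "gripper": 0}, {"angular": [0, 0, 0], "offset": [0, 0, 0], "gripper": 0}]'

```text
time: 10.28
ee_pos: [0.5191, -0.0938, 0.0271]
tool_rot: [-1.571, -0.0, -0.319]
contact_force: [-0.3, -0.1, 0.8]
gripper_width: 0.0002
```

```bash
python3 st.py; python3 -c "
from h import *
for a in(.45,.6,.9,1.2,1.45,1.571,1.6):print(a,R.from_euler('z',-a).apply([-50,-19,0])[:2]+[-60,-78])"
```

```text
10.275 [-0.298 -0.107  0.786] [-113.476  -72.987   27.138   -0.45 ]
0.45 [-113.28670027  -73.36021824]
0.6 [-111.99498774  -65.44925301]
0.9 [-105.9637097   -50.64424392]
1.2 [-95.82663036 -38.28284304]
1.45 [-84.8866853  -30.65390307]
1.571 [-78.98981595 -27.99613125]
1.6 [-77.53192234 -27.46652892]
```

>>> play_rows --deltas '[{"angular": [0, 0.15, 0], "offset": [-2.3, 0, 7.7], "gripper": 0}, {"angular": [0, 0.15, 0], "offset": [-2.3, 0, 7.7], "gripper": 0}, {"angular": [0, 0.15, 0], "offset": [-2.3, 0, 7.7], "gripper": 0}, {"angular": [0, 0.15, 0], "offset": [-2.3, 0, 7.7], "gripper": 0}, {"angular": [0, 0.15, 0], "offset": [-2.3, 0, 7.7], "gripper": 0}]'

```text
time: 10.9
ee_pos: [0.5316, -0.0572, 0.0269]
tool_rot: [-1.571, 0.0, -1.072]
contact_force: [-1.0, -1.8, 0.2]
gripper_width: -0.0001
```

>>> play_rows --deltas '[{"angular": [0, 0.15, 0], "offset": [-2.3, 0, 7.7], "gripper": 0}, {"angular": [0, 0.15, 0], "offset": [-2.3, 0, 7.7], "gripper": 0}, {"angular": [0, 0.07, 0], "offset": [-1, 0, 3.5], "gripper": 0}, {"angular": [0, 0, 0], "offset": [0, 0, 0], "gripper": 0}]'

```text
time: 11.4
ee_pos: [0.5471, -0.0448, 0.0268]
tool_rot: [-1.571, 0.0, -1.437]
contact_force: [-0.5, -0.3, -0.1]
gripper_width: -0.0
```

```bash
python3 st.py
```

```text
11.4 [-0.497 -0.274 -0.054] [-79.303 -28.063  26.819  -1.568]
```

Right at the predicted end pose, but there is no end-stop force yet. I'll push a little further until it stops.

>>> play_rows --deltas '[{"angular": [0, 0, 0], "offset": [0, 0, 1], "gripper": 0}, {"angular": [0, 0, 0], "offset": [0, 0, 0], "gripper": 0}]'

```text
time: 11.65
ee_pos: [0.5473, -0.0447, 0.0267]
tool_rot: [-1.572, 0.0, -1.44]
contact_force: [-2.3, -1.1, 2.0]
gripper_width: 0.0002
```

>>> play_rows --deltas '[{"angular": [0, 0, 0], "offset": [0, 0, 1], "gripper": 0}, {"angular": [0, 0, 0], "offset": [0, 0, 0], "gripper": 0}]'

```text
time: 11.9
ee_pos: [0.5473, -0.0447, 0.0266]
tool_rot: [-1.574, 0.001, -1.44]
contact_force: [-5.5, -1.4, 4.1]
gripper_width: -0.0
```

>>> play_rows --deltas '[{"angular": [0, 0, 0], "offset": [0, 0, 1], "gripper": 0}, {"angular": [0, 0, 0], "offset": [0, 0, 0], "gripper": 0}]'

```text
time: 12.15
ee_pos: [0.5474, -0.0446, 0.0266]
tool_rot: [-1.575, 0.001, -1.44]
contact_force: [-7.9, -2.9, 5.0]
gripper_width: 0.0002
```

```bash
python3 st.py
```

```text
12.15 [-7.891 -2.935  5.031] [-78.982 -27.887  26.566  -1.571]
```

The tongue is at its end stop: it stalled, with force rising to 8 N. I'll back off straight, rise, and check.

>>> play_rows --deltas '[{"angular": [0, 0, 0], "offset": [0, 0, -5], "gripper": 0}, {"angular": [0, 0, 0], "offset": [0, 0, -20], "gripper": 0}, {"angular": [0, 0, 0], "offset": [0, -45, 0], "gripper": 0}, {"angular": [0, 0, 0], "offset": [0, -60, 0], "gripper": 0}, {"angular": [0, 0, 0], "offset": [0, -30, 0], "gripper": 0}]'

```text
time: 12.78
ee_pos: [0.5277, -0.0481, 0.1652]
tool_rot: [-1.565, -0.002, -1.441]
contact_force: [-0.9, 0.2, -0.3]
gripper_width: -0.0003
```

>>> play_rows --deltas '[{"angular": [0, 0, 0], "offset": [0, 0, 0], "gripper": 0}, {"angular": [0, 0, 0], "offset": [0, 0, 0], "gripper": 0}]'

```text
time: 13.02
ee_pos: [0.5251, -0.0476, 0.1613]
tool_rot: [-1.571, 0.0, -1.441]
contact_force: [0.6, 0.1, -1.2]
gripper_width: 0.0001
```

```bash
python3 - <<'E'
from cell import readout, grab_frame
import cv2
s=readout.read_state(); print(s['time'],s['contact_force'],s['ee_pos'])
f=grab_frame('wrist'); cv2.imwrite('pics/w6.png',f['frame']); print(list(map(float,f['xyz'])),list(map(float,f['rotation'])))
E
```

```text
13.025 [ 0.59468237  0.06836655 -1.18314024] [ 0.52508955 -0.04757718  0.16125665]
[0.6077556138874158, -0.03600842560786025, 0.303724288530733] [2.8107238076369034, 0.0006272313305379917, -1.440045622318605]
```

View pics/w6.png

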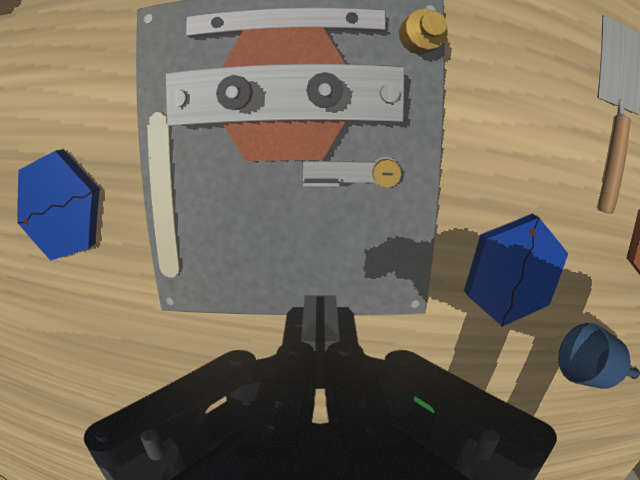

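The tongue lies across behind the tile, and the tile sits between it and the stop; folder and weight look unmoved. Last numeric check, then I hand in: rear corners (245,160) and (321,160), tongue tip (303,173), hub (387,173).

```bash
python3 - <<'E'
from h import *
from cell import ctrl
np.set_printoptions(precision=3,suppress=True)
X=[0.607756,-0.036008,0.303724];A=[2.810724,0.000627,-1.440046];p=[.6221,-.0066,0,.131]
for n,u,z in [('rearL',(245,160),.029),('rearR',(321,160),.029),('tip',(303,173),.022),('hub',(387,173),.028)]:
    print(n,inpress(p,[*back(X,A,u,z),0])[:3])
ctrl.hand_in()
E
```

```text
rearL [-50.079  28.889  29.   ]
rearR [-50.891 -27.995  29.   ]
tip [-61.733 -14.273  22.   ]
hub [-60.298 -77.819  28.   ]
the job is handed in; nothing more can be done
```

The tile is loaded and locked, and I handed the job in at about 13 s of the 59 s allowed. I got no verdict back.

**Tile:** I pushed its rear flat along the board with two fingertips, correcting the 11 mm sideways offset on the way, until it stalled against the stop bar at about 10 N. In the last picture its rear corners measure (-50.1, +28.9) and (-50.9, -28.0) mm in the press frame. The ideal is (-50, ±28.9), so it is home and square to within about 1 mm. The crack itself is hidden under the bridge.

**Tongue:** I swept it round by its tab with the fingers closed until it stalled at its end stop at about 8 N. Its tip measures (-62, -14) mm against an ideal of (-60, -14).

**Surroundings:** The arm was clear of everything at hand-in. The bone folder and weight look unmoved in the last picture. I did not re-check the bowl and jar, but the arm never went near them.

**One disagreement:** the first fit from the top and side cameras put the press 8 mm too low. The wrist camera agreed with the stated heights, so I used its measurements.

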